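Hang the lid trough on the twin-pin stand

ROBOT

A 7-joint arm with a two-finger parallel gripper is mounted at the origin on the work surface. World frame = base frame: x ahead of the robot, y to its left, z up, the work surface at z = 0. Lengths are in m, angles in rad, forces in N, time in s.
With the tool pointing down it reaches from about 0.4 to 0.85 m from the base axis. Payload 10.4 kg.
Tool frame: the origin (TCP) lies midway between the tips of the shut fingers; the grasp point (between the pads) lies 19 mm behind it (r.tcp_to_grasp is the z of the grasp point in the tool frame, in m); z points along the fingers, x is the direction in which the jaws open and shut, and the axes are right-handed (so a half turn about z gives the same grasp; the last joint's range is limited). The gripper opens to 87 mm and grips with 3 to 60 N. Pads are 19 mm wide; open, the fingers measure 117 mm over their backs; the gripper's body (75 mm by 190 mm) begins 51 mm behind the grasp point.
Start: joints at [-1.195, 0.332, -0.065, 1.46, 0.022, 1.35, -0.088], TCP at [0.243, 0.576, 0.201] pointing down, gripper open.
Joint ranges: [-2.6, 2.6], [-0.5, 2.12], [-1.47, 1.34], [0.16, 2.42], [-1.27, 4.41], [0.06, 2.06], [-2.6, 2.6]. Speed limits (rad/s): [2.22, 2.22, 2.79, 2.79, 3.14, 3.14, 3.14].

INTERFACE

Orientations are given as a unit quaternion [x, y, z, w].
In Python, from bench import r, camera, close_job gives the robot as it stands. The module is installed in compiled form; this text tells all that it offers.
- The arm moves only by the shell command python3 -m crank 'ROWS' [FORCE]. ROWS is JSON, a list of rows, each an object of numbers: "x", "y", "z": the shift along the tool's x, y, z scaled (see below); "ax", "ay", "az": the turn, a rotation vector about the tool's x, y, z scaled (see below); "claw": the closure, from -1 (fully open) to 1 (shut), so that 0 is half open. A call has exactly 5 rows; each row is the pose to reach, as a shift and turn from the pose commanded when the call began, along the tool's axes at that moment; what a row does not reach only later rows make up. The controller multiplies each number of a shift by 1 m and each number of a turn by 2 rad. A row lasts 1/12 s, in which the tool goes at most 41.7 mm and 7.16 degrees, less where a joint would pass 70% of its speed; a pose out of reach is approached as far as the arm can. A call with a number of a shift or a turn outside -1 to 1 is refused whole. A call with a gripper value outside its range is refused whole. The fingers move at their own pace and stop on an object; FORCE is the grip in N (left out, the last holds). Time passes only in rows, so rows that repeat a pose let the fingers close, or fill a call up. It gives the time, the measured TCP pose, the force and the opening at its end, in the units of the state.
- r.read_state(): the state, without advancing time (a new reading comes with each control period).
- camera(name): name is "scene" or "top"; returns a dict with "color" (480x640x3 uint8, blue, green, red), "fx", "fy", "cx", "cy" (pixels), "eye" and "orientation" of the camera in the world. Camera axes: x right, y down, z forward; pixel columns grow to the right and rows downward; lengths in m; the calibration is good to about 2 mm. A picture is of the moment at which its call begins. There is no depth.
- close_job(): hands the job in, once; it reports no verdict.
The state is a dict: "time": time; "joint_positions": joint angles; "joint_vel": joint speeds; "joint_torque": joint torques, N m; "ee_pos": TCP position; "eef_rot": TCP orientation; "ft_force": force on the tool from outside, world axes, zero at the start; "torque": the same for the moment, N m; "width": finger opening in m.
Only numpy, scipy, OpenCV 4.12 (cv2) and the standard library are available. Lean on these libraries where they do the work, as an engineer would, in place of code of your own. Each camera call takes 0.05 s, during which the arm holds its last target. There are 200 camera calls.

TASK

The packing table needs its lid trough: pick up the longer of the two metal troughs and hang it on the stand, with one of the stand's two upright pins through the slot in each of its end ears. Lower it until both ears rest on the stand, then let go and back off. Leave the small trough where it is.

Things in the scene. Friction and masses are not known exactly. Their poses are not given: they have to be found in the camera images.
- trough: The longer trough: bare metal, loose, 0.4 kg, open body 70 (x) x 100 (y) x 60 (z) mm. At each y end a flat ear (64 mm wide, 4 mm thick, underside 56 mm above the origin) reaches to y = +-110 mm and has a slot through it, 40 (x) x 32 (y) mm, centred at x = 0, y = +-82 mm. Origin: centre of the underside, on the table; z up; same after a half turn about z.
- trough_handle (a point): Middle of the longer trough's handle, over its centre of mass, 112 mm above the trough's origin: a straight level bar along the trough's y, 100 mm long, 12 mm wide (x), 14 mm high, held by a thin upright at each end. Grip it across x from above. Axes as the trough's.
- small_trough: The small trough, to be left alone: same metal, width, height, ears and kind of handle, but its body is 56 mm long (y), it is 176 mm over its ears, and its slots are centred at y = +-60 mm, so it does not fit the pins. Loose, 0.3 kg. Origin: centre of the underside; z up.
- stand: Fixed dark steel stand, base 90 (x) x 210 (y) mm. Two cheeks at y = +-82 mm carry level flanges, 90 (x) x 36 (y) mm, tops 115 mm above the origin. From the middle of each (x = 0, y = +-82 mm) rises a vertical round-tipped pin, 10 mm thick, tip at 147 mm. The trough's body hangs between the cheeks, its origin then 59 mm above this one. Origin: centre of the underside; z up.
Not all that is in view belongs to the job. Leave any red or yellow look-alike of the trough alone. What is shaped like the stand but blue is not meant.

How it is judged:
By the outcome, as a careful person would: the job done as asked, in the order asked, and still so for the second after the job is handed in, with the robot touching nothing.
It also fails if it takes over 38 s, if anything falls off the work surface, if the arm or the gripper's body presses on something with over 40 N, if the wrist force passes 120 N, or if a joint passes its speed limit or range.

## Working session

There is one attempt and no reset: what is moved stays moved. The work goes in short steps, Python scripts to look and compute and a shell command to move; the robot and the scene stay as the last step left them, time stands still between calls to the robot, and variables do not carry over. Pictures are saved under pics/ and viewed, about 8 in all and at most 12, crops included, and the job is handed in when it is done.

```bash
mkdir -p pics; python3 - <<'E'
from bench import r,camera
import cv2,json
for n in("scene","top"):
    c=camera(n);cv2.imwrite(f"pics/{n}0.png",c["color"])
    print(n,{k:v for k,v in c.items() if k!="color"})
print(r.read_state(),r.tcp_to_grasp)
E
```

```text
scene {'fx': 595.9801670945094, 'fy': 595.9801670945094, 'cx': 324.3213003805601, 'cy': 239.92366606645075, 'eye': array([ 0.99894355, -0.42473208,  0.93979108]), 'orientation': array([ 0.82749187,  0.44671211, -0.15517614, -0.30269764])}
top {'fx': 543.009420985202, 'fy': 543.009420985202, 'cx': 322.9800483682234, 'cy': 239.34978162133436, 'eye': array([ 0.24994205, -0.02426072,  1.17937676]), 'orientation': array([ 0.70551173, -0.70407764,  0.05783081, -0.05642234])}
{'time': 0.1, 'joint_positions': array([-1.19460259,  0.33279109, -0.06469421,  1.46081695,  0.02157594,
        1.34989424, -0.08850656]), 'joint_vel': array([ 0.00072927, -0.00157824, -0.00011449, -0.00193098, -0.00015142,
       -0.00039803, -0.00030415]), 'joint_torque': array([ 8.27910098e-04, -6.24532413e+01,  2.38537474e-02, -3.90722358e+01,
       -6.16881251e-02,  3.64258233e-02,  5.39734776e-05]), 'ee_pos': array([0.24255323, 0.57563176, 0.20056375]), 'eef_rot': array([ 8.33158312e-01,  5.53034228e-01, -4.97326336e-04,  3.49362636e-04]), 'ft_force': array([ 0.25834955, -0.16699738, -0.21600172]), 'torque': array([0.02866165, 0.02397902, 0.02375936]), 'width': 0.08712491659219129} -0.0187
```

View pics/scene0.png

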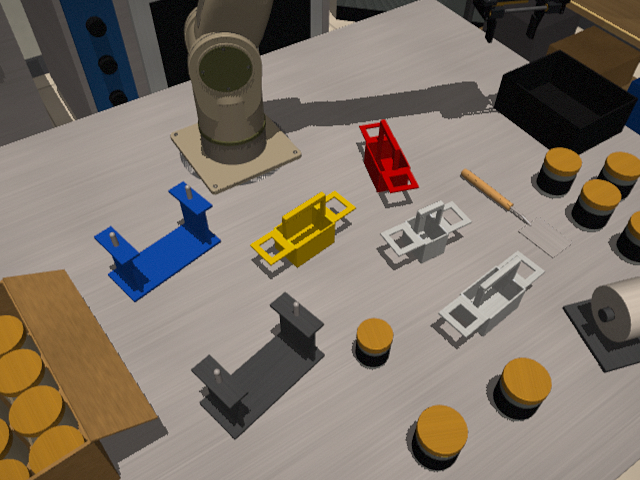

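View pics/top0.png

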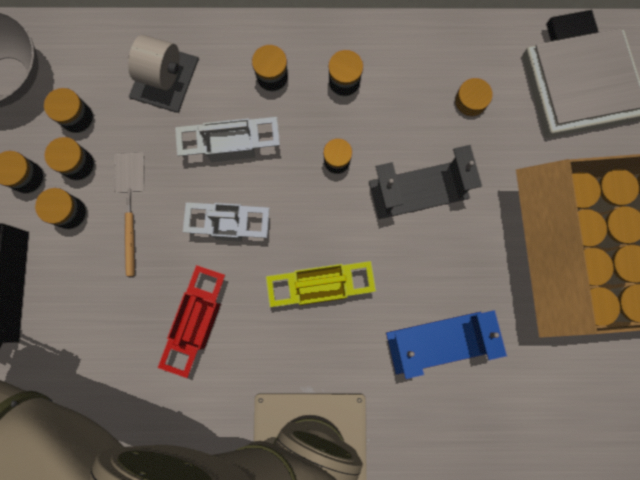

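Candidates:
- Silver troughs: A at scene (492,293) / top (228,138), and B at scene (427,230) / top (227,221). A is the longer one (about 104 px against 86 px from above), so A is meant and B is the small trough.
- Red and yellow troughs are look-alikes.
- Stands: dark one at top (427,183), scene (260,365). The blue one is not meant.

Next I'll confirm this in an enlarged crop and pull out the features.

```bash
python3 - <<'E'
import cv2,numpy as np
t=cv2.imread("pics/top0.png");s=cv2.imread("pics/scene0.png")
def crop(im,x,y,w,h):
    o=cv2.resize(im[y:y+h,x:x+w],(400,300),interpolation=cv2.INTER_CUBIC)
    k=400/w
    for u in range((x//20+1)*20,x+w,20):
        cv2.line(o,(int((u-x+.5)*k),0),(int((u-x+.5)*k),5),(0,0,255),1);cv2.putText(o,str(u),(int((u-x)*k)-8,15),0,.33,(0,0,255))
    for v in range((y//20+1)*20,y+h,20):
        cv2.line(o,(0,int((v-y+.5)*k)),(5,int((v-y+.5)*k)),(0,0,255),1);cv2.putText(o,str(v),(6,int((v-y)*k)+4),0,.33,(0,0,255))
    return o
m=np.vstack([np.hstack([crop(t,162,90,132,99),crop(s,426,240,132,99)]),np.hstack([crop(t,362,135,132,99),crop(s,180,285,160,120)])])
cv2.imwrite("pics/crop1.png",m)
# hole contours in silver masks
for n,im,(x,y,w,h) in(("top",t,(160,100,135,145)),("scene",s,(370,190,185,160))):
    hsv=cv2.cvtColor(im,cv2.COLOR_BGR2HSV)
    print(n,"table hsv",hsv[y+3,x+3],"silver?",hsv[138,185] if n=="top" else hsv[312,450])
E
```

```text
top table hsv [ 0 11 45] silver? [ 15  31 132]
scene table hsv [ 12  25 173] silver? [ 15  15 103]
```

View pics/crop1.png

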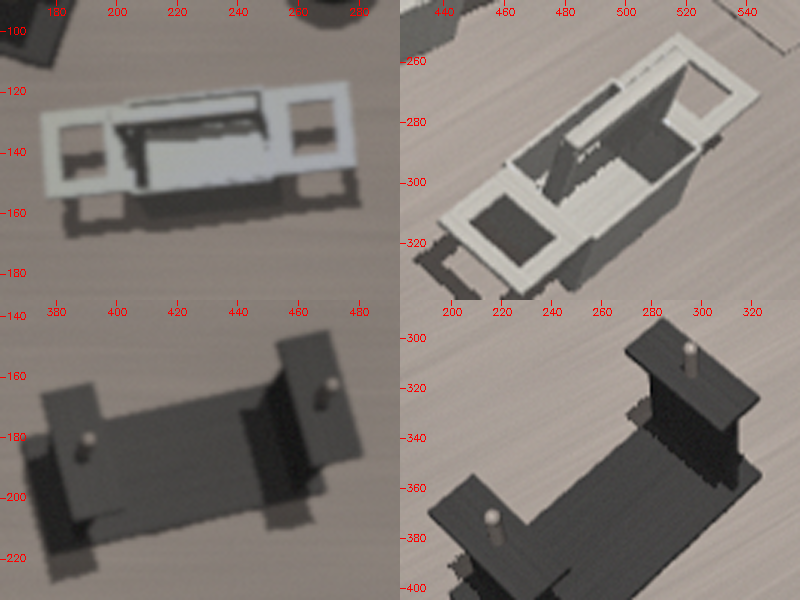

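The crop confirms A: silver, with ears well beyond a roughly 100 mm body. Its ear outer corners are at top (175,128), (177,155), (277,117), (279,145). The dark stand's pin tips are at top (391,180) and (471,162), and at scene (216,371) and (295,303). I'll triangulate these.

```bash
cat > h.py <<'E'
import numpy as np
from scipy.spatial.transform import Rotation as R
K={"scene":(595.98,324.32,239.92,[.99894355,-.42473208,.93979108],[.82749187,.44671211,-.15517614,-.30269764]),
"top":(543.009,322.98,239.35,[.24994205,-.02426072,1.17937676],[.70551173,-.70407764,.05783081,-.05642234])}
def ray(n,u,v):
    f,cx,cy,e,q=K[n]; d=R.from_quat(q).apply([(u-cx)/f,(v-cy)/f,1]); return np.array(e),d/np.linalg.norm(d)
def plane(n,u,v,z):
    e,d=ray(n,u,v); return e+d*(z-e[2])/d[2]
def tri(pt,ps):
    (a,d),(b,g)=ray("top",*pt),ray("scene",*ps)
    s=np.linalg.lstsq(np.c_[d,-g],b-a,rcond=None)[0]; p,q=a+s[0]*d,b+s[1]*g
    return (p+q)/2,np.linalg.norm(p-q)*1e3
E
python3 - <<'E'
from h import *
k=400/132
T1=lambda x,y:(162+x/k-.5,90+y/k-.5); S1=lambda x,y:(426+x/k-.5,240+y/k-.5)
T2=lambda x,y:(362+x/k-.5,135+y/k-.5); S2=lambda x,y:(180+x/2.5-.5,285+y/2.5-.5)
np.set_printoptions(precision=4,suppress=True)
def show(n,l):
    P=[]
    for a,b in l:
        p,e=tri(a,b);P.append(p);print(n,p,"gap mm %.1f"%e)
    return np.array(P)
E_=show("ear",[(T1(40,115),S1(361,95)),(T1(46,198),S1(276,34)),(T1(348,82),S1(124,293)),(T1(356,167),S1(38,222))])
H=show("hand",[(T1(130,113),S1(286,67)),(T1(258,101),S1(175,142))])
P=show("pin",[(T2(89,138),S2(290,47)),(T2(332,83),S2(91,216))])
F=show("flange",[(T2(40,95),S2(360,98)),(T2(95,83),S2(327,130))])
ang=lambda d:np.degrees(np.arctan2(-d[0],d[1]))
c=E_.mean(0);d=E_[:2].mean(0)-E_[2:].mean(0)
print("trough c",c,"len",np.linalg.norm(d),"yaw",ang(d))
print("handle c",H.mean(0),"yaw",ang(H[0]-H[1]))
print("pins c",P.mean(0),"sep",np.linalg.norm(P[0]-P[1]),"yaw",ang(P[0]-P[1]))
# same with heights fixed, each view
for n,ix in(("top",0),("scene",1)):
    e=[plane(n,*q[ix],.06) for q in[(T1(40,115),S1(361,95)),(T1(46,198),S1(276,34)),(T1(348,82),S1(124,293)),(T1(356,167),S1(38,222))]]
    p=[plane(n,*q[ix],.145) for q in[(T2(89,138),S2(290,47)),(T2(332,83),S2(91,216))]]
    print(n,np.mean(e,0),np.mean(p,0))
from bench import r
s=r.read_state();print(R.from_quat(s["eef_rot"]).as_matrix())
E
```

```text
ear [0.678  0.2952 0.056 ] gap mm 0.8
ear [0.6155 0.287  0.0564] gap mm 3.1
ear [0.7032 0.0758 0.0581] gap mm 0.8
ear [0.64   0.0685 0.0554] gap mm 1.2
hand [0.6599 0.221  0.1153] gap mm 7.7
hand [0.6659 0.1317 0.1172] gap mm 1.7
pin [ 0.5374 -0.1601  0.1432] gap mm 1.1
pin [ 0.5748 -0.32    0.1432] gap mm 1.8
flange [ 0.5765 -0.1319  0.1099] gap mm 1.0
flange [ 0.5852 -0.1663  0.1134] gap mm 4.6
trough c [0.6592 0.1816 0.0565] len 0.22035146386796378 yaw 6.464545762588343
handle c [0.6629 0.1763 0.1162] yaw 3.832387418540446
pins c [ 0.5561 -0.2401  0.1432] sep 0.1642024271937539 yaw 13.15094694269317
top [0.6582 0.1814 0.06  ] [ 0.5559 -0.239   0.145 ]
scene [0.6603 0.1786 0.06  ] [ 0.5567 -0.2411  0.145 ]
[[ 0.3883  0.9215 -0.0004]
 [ 0.9215 -0.3883 -0.0011]
 [-0.0012  0.     -1.    ]]
```

Everything is consistent: the heights match the text, and the trough's centre is (0.659, 0.180) at yaw 6.5°. The stand's centre is (0.556, -0.240) at yaw 13.15°. I'll start the approach at the current height.

```bash
python3 -m crank '[{"x":-0.0145,"y":0.038,"z":0,"ax":0,"ay":0,"az":0.053,"claw":-1},{"x":-0.029,"y":0.076,"z":0,"ax":0,"ay":0,"az":0.106,"claw":-1},{"x":-0.0435,"y":0.114,"z":0,"ax":0,"ay":0,"az":0.159,"claw":-1},{"x":-0.058,"y":0.152,"z":0,"ax":0,"ay":0,"az":0.212,"claw":-1},{"x":-0.0725,"y":0.19,"z":0,"ax":0,"ay":0,"az":0.265,"claw":-1}]'
cat > go.py <<'E'
import sys
from h import *
from bench import r
x,y,z,yaw=map(float,sys.argv[1:5])
s=r.read_state();M=R.from_quat(s["eef_rot"]);c,n=np.cos(np.radians(yaw)),np.sin(np.radians(yaw))
G=R.from_matrix(np.array([[c,n,0],[n,-c,0],[0,0,-1]]))
np.set_printoptions(precision=4,suppress=True)
print("t",s["time"],"pos",s["ee_pos"],"F",s["ft_force"],"w",s["width"],"qd",abs(s["joint_vel"]).max())
print("shift",M.inv().apply(np.array([x,y,z])-s["ee_pos"]),"turn",(M.inv()*G).as_rotvec()/2)
E
python3 go.py .659 .18 .2 6.5
```

```text
time: 0.52
ee_pos: [0.3906, 0.4336, 0.201]
eef_rot: [0.95, 0.313, -0.0, 0.0]
ft_force: [0.8, 0.8, 1.0]
width: 0.0872
t 0.5167 pos [0.3906 0.4336 0.201 ] F [0.7607 0.7786 1.0169] w 0.08719970267113152 qd 0.46450017905595964
shift [0.065  0.3635 0.001 ] turn [0.0001 0.0002 0.2617]
```

```bash
python3 -m crank '[{"x":0.007,"y":0.0395,"z":0,"ax":0,"ay":0,"az":0.053,"claw":-1},{"x":0.014,"y":0.079,"z":0,"ax":0,"ay":0,"az":0.106,"claw":-1},{"x":0.021,"y":0.1185,"z":0,"ax":0,"ay":0,"az":0.159,"claw":-1},{"x":0.028,"y":0.158,"z":0,"ax":0,"ay":0,"az":0.212,"claw":-1},{"x":0.035,"y":0.1975,"z":0,"ax":0,"ay":0,"az":0.262,"claw":-1}]' >/dev/null
python3 go.py .659 .18 .2 6.5
```

```text
t 0.9333 pos [0.5369 0.2965 0.2011] F [-0.6859  0.7195  0.3605] w 0.08678166720674958 qd 0.49648090947171547
shift [0.1082 0.1295 0.0011] turn [ 0.      0.0001 -0.0003]
```

```bash
python3 -m crank '[{"x":0.025,"y":0.03,"z":0,"ax":0,"ay":0,"az":0,"claw":-1},{"x":0.05,"y":0.06,"z":0,"ax":0,"ay":0,"az":0,"claw":-1},{"x":0.075,"y":0.09,"z":0,"ax":0,"ay":0,"az":0,"claw":-1},{"x":0.1,"y":0.12,"z":0.0,"ax":0,"ay":0,"az":0,"claw":-1},{"x":0.108,"y":0.13,"z":0.0,"ax":0,"ay":0,"az":0,"claw":-1}]' >/dev/null
python3 go.py .659 .18 .095 6.5
python3 - <<'E'
from bench import camera
import cv2,numpy as np
a=camera("top")["color"][70:190,150:310];b=camera("scene")["color"][180:340,400:560]
cv2.imwrite("pics/above.png",np.hstack([cv2.resize(a,(400,300),interpolation=3),cv2.resize(b,(300,300),interpolation=3)]))
E
```

```text
t 1.35 pos [0.6615 0.1751 0.2004] F [ 0.6743 -1.2111 -0.3361] w 0.08697632438585902 qd 0.20608522303195845
shift [-0.0019 -0.0055  0.1054] turn [ 0.0018 -0.     -0.0009]
```

View pics/above.png

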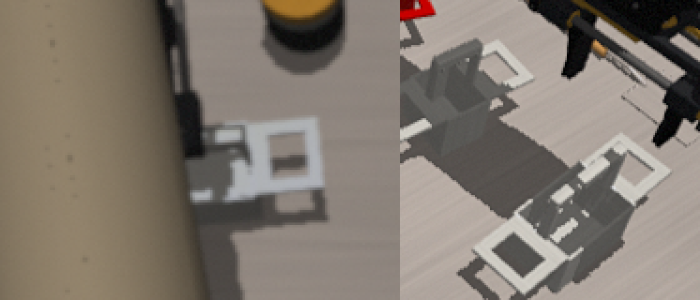

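The fingers straddle the handle (scene crop, fingers at (575,55) and (665,125), handle at (590,180)), and the view from above is mostly blocked by the arm. I'll descend and grip.

```bash
python3 -m crank '[{"x":-0.001,"y":-0.003,"z":0.025,"ax":0,"ay":0,"az":0,"claw":-1},{"x":-0.002,"y":-0.005,"z":0.055,"ax":0,"ay":0,"az":0,"claw":-1},{"x":-0.002,"y":-0.005,"z":0.08,"ax":0,"ay":0,"az":0,"claw":-1},{"x":-0.002,"y":-0.005,"z":0.1,"ax":0,"ay":0,"az":0,"claw":-1},{"x":-0.002,"y":-0.005,"z":0.107,"ax":0,"ay":0,"az":0,"claw":-1}]' >/dev/null
python3 go.py .659 .18 .093 6.5
python3 -m crank '[{"x":0,"y":0,"z":0,"ax":0,"ay":0,"az":0,"claw":-0.3},{"x":0,"y":0,"z":0,"ax":0,"ay":0,"az":0,"claw":0.3},{"x":0,"y":0,"z":0,"ax":0,"ay":0,"az":0,"claw":1},{"x":0,"y":0,"z":0,"ax":0,"ay":0,"az":0,"claw":1},{"x":0,"y":0,"z":0,"ax":0,"ay":0,"az":0,"claw":1}]' 40
python3 go.py .659 .18 .093 6.5
```

```text
t 1.8667 pos [0.6531 0.1876 0.0904] F [-1.2025 -0.2115 -0.4433] w 0.08712174525698814 qd 0.1056554538010597
shift [ 0.0049  0.0083 -0.0026] turn [0.0002 0.0027 0.0032]
time: 2.28
ee_pos: [0.6565, 0.1868, 0.0956]
eef_rot: [0.998, 0.059, 0.001, -0.0]
ft_force: [-0.5, -0.5, -0.6]
width: 0.0612
t 2.2833 pos [0.6565 0.1868 0.0956] F [-0.4724 -0.4646 -0.5903] w 0.0611873943436927 qd 0.006440298902234696
shift [0.0016 0.007  0.0026] turn [-0.0003 -0.001   0.0023]
```

```bash
python3 -m crank '[{"x":0.001,"y":0.006,"z":0.002,"ax":0,"ay":0,"az":0.002,"claw":0.2},{"x":0.001,"y":0.006,"z":0.002,"ax":0,"ay":0,"az":0.002,"claw":1},{"x":0.001,"y":0.006,"z":0.002,"ax":0,"ay":0,"az":0.002,"claw":1},{"x":0.001,"y":0.006,"z":0.002,"ax":0,"ay":0,"az":0.002,"claw":1},{"x":0.001,"y":0.006,"z":0.002,"ax":0,"ay":0,"az":0.002,"claw":1}]' 40 >/dev/null
python3 go.py .659 .18 .093 6.5
python3 -m crank '[{"x":0,"y":0,"z":0,"ax":0,"ay":0,"az":0,"claw":1},{"x":0,"y":0,"z":0,"ax":0,"ay":0,"az":0,"claw":1},{"x":0,"y":0,"z":0,"ax":0,"ay":0,"az":0,"claw":1},{"x":0,"y":0,"z":0,"ax":0,"ay":0,"az":0,"claw":1},{"x":0,"y":0,"z":0,"ax":0,"ay":0,"az":0,"claw":1}]' 40 >/dev/null
python3 go.py .659 .18 .093 6.5
```

```text
t 2.7 pos [0.6576 0.1808 0.0923] F [0.269  0.0715 1.1043] w 0.028343812006416634 qd 0.0014010917950504978
shift [ 0.0013  0.0009 -0.0007] turn [-0.0001 -0.      0.0003]
t 3.1167 pos [0.6577 0.1808 0.0922] F [ 0.4643  0.6676 -0.6809] w 0.011000776994385467 qd 0.0013934859533001696
shift [ 0.0012  0.001  -0.0008] turn [-0.0001 -0.0001  0.0003]
```

```bash
python3 -m crank '[{"x":0,"y":0,"z":-0.02,"ax":0,"ay":0,"az":0,"claw":1},{"x":0,"y":0,"z":-0.055,"ax":0,"ay":0,"az":0,"claw":1},{"x":0,"y":0,"z":-0.09,"ax":0,"ay":0,"az":0,"claw":1},{"x":0,"y":0,"z":-0.125,"ax":0,"ay":0,"az":0,"claw":1},{"x":0,"y":0,"z":-0.155,"ax":0,"ay":0,"az":0,"claw":1}]' 60 >/dev/null
python3 go.py .556 -.24 .26 13.15
```

```text
t 3.5333 pos [0.6573 0.1805 0.2492] F [ 0.99    0.3281 -3.4762] w 0.010833363561548619 qd 0.6846285250741908
shift [-0.1484  0.4063 -0.0108] turn [-0.      0.     -0.0578]
```

```bash
python3 -m crank '[{"x":-0.005,"y":0.015,"z":-0.005,"ax":0,"ay":0,"az":-0.006,"claw":1},{"x":-0.015,"y":0.041,"z":-0.01,"ax":0,"ay":0,"az":-0.012,"claw":1},{"x":-0.027,"y":0.075,"z":-0.01,"ax":0,"ay":0,"az":-0.018,"claw":1},{"x":-0.04,"y":0.11,"z":-0.01,"ax":0,"ay":0,"az":-0.024,"claw":1},{"x":-0.053,"y":0.145,"z":-0.01,"ax":0,"ay":0,"az":-0.03,"claw":1}]' >/dev/null
python3 -m crank '[{"x":-0.015,"y":0.035,"z":0,"ax":0,"ay":0,"az":-0.006,"claw":1},{"x":-0.03,"y":0.07,"z":0,"ax":0,"ay":0,"az":-0.012,"claw":1},{"x":-0.045,"y":0.105,"z":0,"ax":0,"ay":0,"az":-0.018,"claw":1},{"x":-0.06,"y":0.135,"z":0,"ax":0,"ay":0,"az":-0.024,"claw":1},{"x":-0.073,"y":0.16,"z":0,"ax":0,"ay":0,"az":-0.028,"claw":1}]' >/dev/null
python3 go.py .556 -.24 .26 13.15
```

```text
t 4.3667 pos [ 0.5756 -0.1427  0.2568] F [-0.9396  0.5928 -3.1717] w 0.011017190727989602 qd 0.6512190586451507
shift [-0.0411  0.0904 -0.0032] turn [ 0.      0.0006 -0.0006]
```

```bash
python3 -m crank '[{"x":-0.015,"y":0.03,"z":-0.003,"ax":0,"ay":0,"az":0,"claw":1},{"x":-0.027,"y":0.06,"z":-0.003,"ax":0,"ay":0,"az":0,"claw":1},{"x":-0.037,"y":0.08,"z":-0.003,"ax":0,"ay":0,"az":0,"claw":1},{"x":-0.041,"y":0.09,"z":-0.003,"ax":0,"ay":0,"az":0,"claw":1},{"x":-0.041,"y":0.09,"z":-0.003,"ax":0,"ay":0,"az":0,"claw":1}]' >/dev/null
python3 -m crank '[{"x":0,"y":0,"z":0,"ax":0,"ay":0,"az":0,"claw":1},{"x":0,"y":0,"z":0,"ax":0,"ay":0,"az":0,"claw":1},{"x":0,"y":0,"z":0,"ax":0,"ay":0,"az":0,"claw":1},{"x":0,"y":0,"z":0,"ax":0,"ay":0,"az":0,"claw":1},{"x":0,"y":0,"z":0,"ax":0,"ay":0,"az":0,"claw":1}]' >/dev/null
python3 go.py .556 -.24 .26 13.15
python3 - <<'E'
from bench import camera
import cv2,numpy as np
a=camera("top")["color"];b=camera("scene")["color"];cv2.imwrite("pics/a2.png",a);cv2.imwrite("pics/b2.png",b)
def crop(im,x,y,w,h,W,H):
    o=cv2.resize(im[y:y+h,x:x+w],(W,H),interpolation=3);k=W/w
    for u in range((x//20+1)*20,x+w,20): cv2.putText(o,str(u),(int((u-x)*k)-8,12),0,.33,(0,0,255))
    for v in range((y//20+1)*20,y+h,20): cv2.putText(o,str(v),(6,int((v-y)*k)+4),0,.33,(0,0,255))
    return o
cv2.imwrite("pics/v2.png",np.hstack([crop(a,350,100,150,225,400,600),crop(b,150,190,200,300,400,600)]))
E
```

```text
t 5.2 pos [ 0.5582 -0.2356  0.2602] F [ 0.3431  0.1443 -3.4206] w 0.011014761892292274 qd 0.004875397873504416
shift [-0.0031  0.0038  0.0002] turn [-0.0002 -0.      0.001 ]
```

View pics/v2.png

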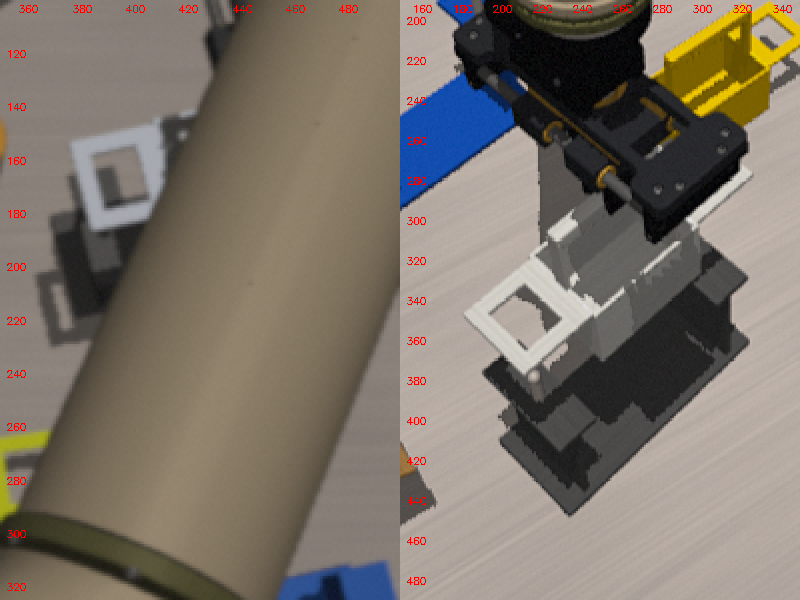

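The trough hangs level just above the stand. The +y ear's outer corners are at top (376,155) and (386,186), and the -y ear's at scene (181,346) and (214,378). I'll measure its offset from the pins.

```bash
python3 - <<'E'
from h import *
np.set_printoptions(precision=4,suppress=True)
z=.228;k=8/3
A=[plane("top",350+x/k-.5,100+y/k-.5,z) for x,y in((71,147),(97,230))]
B=[plane("scene",150+x/2-.5,190+y/2-.5,z) for x,y in((130,376),(63,313))]
S=np.mean([plane("top",350+x/k-.5,100+y/k-.5,z) for x,y in((90,152),(140,145),(152,197),(103,205))],0)
a,b=np.mean(A,0),np.mean(B,0);d=a-b
print(A,B);print("c",(a+b)/2,"len",np.linalg.norm(d),"yaw",np.degrees(np.arctan2(-d[0],d[1])))
u=np.array([-np.sin(.2295),np.cos(.2295),0]);print("slot+y",S,"expect pin",[.5374,-.1601],"c from slot",S-.082*u)
for e in(A,B): w=e[0]-e[1];print("edge",np.linalg.norm(w),np.degrees(np.arctan2(w[1],w[0])))
E
```

```text
[array([ 0.5618, -0.1226,  0.228 ]), array([ 0.5035, -0.1393,  0.228 ])] [array([ 0.627 , -0.3377,  0.228 ]), array([ 0.5607, -0.3543,  0.228 ])]
c [ 0.5632 -0.2385  0.228 ] len 0.22359268733360324 yaw 15.887722932748426
slot+y [ 0.5423 -0.1565  0.228 ] expect pin [0.5374, -0.1601] c from slot [ 0.561  -0.2364  0.228 ]
edge 0.060726477693549184 16.048647139968793
edge 0.06831690034868455 14.108218954328589
```

```bash
python3 -m crank '[{"x":-0.005,"y":0.003,"z":0,"ax":0,"ay":0,"az":0,"claw":1},{"x":-0.005,"y":0.003,"z":0.015,"ax":0,"ay":0,"az":0,"claw":1},{"x":-0.005,"y":0.003,"z":0.035,"ax":0,"ay":0,"az":0,"claw":1},{"x":-0.005,"y":0.003,"z":0.055,"ax":0,"ay":0,"az":0,"claw":1},{"x":-0.005,"y":0.003,"z":0.07,"ax":0,"ay":0,"az":0,"claw":1}]' >/dev/null
python3 go.py .555 -.239 .151 13.15
python3 -m crank '[{"x":0,"y":0,"z":0.005,"ax":0,"ay":0,"az":0,"claw":1},{"x":0,"y":0,"z":0.01,"ax":0,"ay":0,"az":0,"claw":1},{"x":0,"y":0,"z":0.015,"ax":0,"ay":0,"az":0,"claw":1},{"x":0,"y":0,"z":0.018,"ax":0,"ay":0,"az":0,"claw":1},{"x":0,"y":0,"z":0.018,"ax":0,"ay":0,"az":0,"claw":1}]' >/dev/null
python3 go.py .555 -.239 .151 13.15
python3 - <<'E'
from bench import camera
import cv2,numpy as np
a=camera("top")["color"];b=camera("scene")["color"]
cv2.imwrite("pics/v3.png",np.hstack([cv2.resize(a[120:270,350:450],(400,600),interpolation=3),cv2.resize(b[270:420,180:280],(400,600),interpolation=3)]))
E
```

```text
t 5.7167 pos [ 0.5529 -0.2408  0.1887] F [-0.0083  0.1368 -3.2178] w 0.010715081617512633 qd 0.3341723362945346
shift [ 0.0025 -0.0013  0.0377] turn [-0.0003  0.0004  0.0001]
t 6.1333 pos [ 0.5537 -0.2407  0.1722] F [ 0.047  -0.0752 -4.4771] w 0.010709358583510341 qd 0.012305452208867893
shift [ 0.0017 -0.0014  0.0212] turn [ 0.     -0.0001  0.0003]
```

View pics/v3.png

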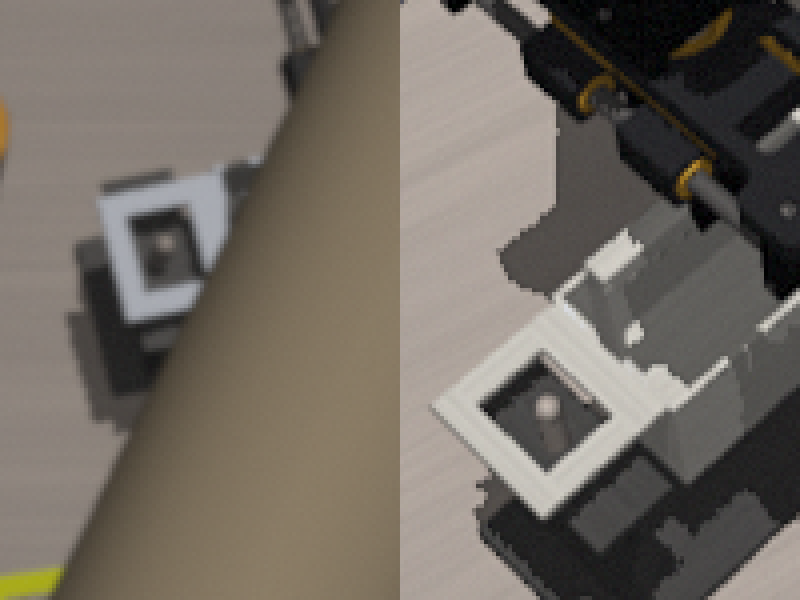

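Both pins sit inside their slots: +y at top crop (165,243) within the slot, -y at scene crop (547,405) within the slot, both well centred. I'll lower the rest slowly, about 21 mm.

```bash
python3 -m crank '[{"x":0.001,"y":0,"z":0.005,"ax":0,"ay":0,"az":0,"claw":1},{"x":0.001,"y":0,"z":0.01,"ax":0,"ay":0,"az":0,"claw":1},{"x":0.001,"y":0,"z":0.014,"ax":0,"ay":0,"az":0,"claw":1},{"x":0.001,"y":0,"z":0.017,"ax":0,"ay":0,"az":0,"claw":1},{"x":0.001,"y":0,"z":0.017,"ax":0,"ay":0,"az":0,"claw":1}]' >/dev/null
python3 go.py .555 -.239 .151 13.15
python3 -m crank '[{"x":0,"y":0,"z":0.001,"ax":0,"ay":0,"az":0,"claw":1},{"x":0,"y":0,"z":0.002,"ax":0,"ay":0,"az":0,"claw":1},{"x":0,"y":0,"z":0.003,"ax":0,"ay":0,"az":0,"claw":1},{"x":0,"y":0,"z":0.004,"ax":0,"ay":0,"az":0,"claw":1},{"x":0,"y":0,"z":0.004,"ax":0,"ay":0,"az":0,"claw":1}]' >/dev/null
python3 go.py .555 -.239 .151 13.15
```

```text
t 6.65 pos [ 0.5542 -0.2402  0.1542] F [-0.2521  0.7572 -3.839 ] w 0.010901309925891691 qd 0.013592748391227403
shift [ 0.0011 -0.001   0.0032] turn [-0.0004  0.0006  0.0002]
t 7.0667 pos [ 0.5547 -0.2404  0.1512] F [-0.186  -0.3726 -3.0799] w 0.010882531387934533 qd 0.00535416982345842
shift [ 0.0006 -0.0013  0.0002] turn [-0.     -0.0001  0.0003]
```

```bash
python3 -m crank '[{"x":0,"y":0,"z":0.0005,"ax":0,"ay":0,"az":0,"claw":1},{"x":0,"y":0,"z":0.001,"ax":0,"ay":0,"az":0,"claw":1},{"x":0,"y":0,"z":0.0015,"ax":0,"ay":0,"az":0,"claw":1},{"x":0,"y":0,"z":0.0015,"ax":0,"ay":0,"az":0,"claw":1},{"x":0,"y":0,"z":0.0015,"ax":0,"ay":0,"az":0,"claw":1}]' >/dev/null
python3 go.py .555 -.239 .151 13.15
```

```text
t 7.4833 pos [ 0.5552 -0.2403  0.1509] F [-0.6049  1.3115  7.111 ] w 0.010813982921211636 qd 0.0020053094285817207
shift [ 0.0001 -0.0013 -0.0001] turn [ 0.0001 -0.0008  0.0004]
```

Contact came at the expected height: force went from -3 to +7 N at TCP z 0.151. Releasing now.

```bash
for i in 1 2; do python3 -m crank '[{"x":0,"y":0,"z":0,"ax":0,"ay":0,"az":0,"claw":-0.4},{"x":0,"y":0,"z":0,"ax":0,"ay":0,"az":0,"claw":-0.4},{"x":0,"y":0,"z":0,"ax":0,"ay":0,"az":0,"claw":-0.4},{"x":0,"y":0,"z":0,"ax":0,"ay":0,"az":0,"claw":-0.4},{"x":0,"y":0,"z":0,"ax":0,"ay":0,"az":0,"claw":-0.4}]' >/dev/null
python3 go.py .555 -.239 .3 13.15; done
```

```text
t 7.9 pos [ 0.5546 -0.2405  0.1497] F [ 0.6877  0.1265 -0.5956] w 0.03622703610900312 qd 0.001560535426739628
shift [ 0.0007 -0.0014 -0.1503] turn [-0.      0.      0.0002]
t 8.3167 pos [ 0.5546 -0.2404  0.1497] F [ 0.1435  0.3439 -0.5988] w 0.059722416851988716 qd 0.001976940348581039
shift [ 0.0007 -0.0013 -0.1503] turn [-0.0001  0.      0.0003]
```

```bash
python3 -m crank '[{"x":0,"y":0,"z":-0.015,"ax":0,"ay":0,"az":0,"claw":-0.4},{"x":0,"y":0,"z":-0.045,"ax":0,"ay":0,"az":0,"claw":-0.4},{"x":0,"y":0,"z":-0.08,"ax":0,"ay":0,"az":0,"claw":-0.4},{"x":0,"y":0,"z":-0.115,"ax":0,"ay":0,"az":0,"claw":-0.4},{"x":0,"y":0,"z":-0.14,"ax":0,"ay":0,"az":0,"claw":-0.4}]' >/dev/null
python3 -m crank '[{"x":0,"y":-0.02,"z":-0.01,"ax":0,"ay":0,"az":0,"claw":-0.4},{"x":0,"y":-0.055,"z":-0.01,"ax":0,"ay":0,"az":0,"claw":-0.4},{"x":0,"y":-0.095,"z":-0.01,"ax":0,"ay":0,"az":0,"claw":-0.4},{"x":0,"y":-0.13,"z":-0.01,"ax":0,"ay":0,"az":0,"claw":-0.4},{"x":0,"y":-0.16,"z":-0.01,"ax":0,"ay":0,"az":0,"claw":-0.4}]' >/dev/null
python3 -m crank '[{"x":0,"y":-0.03,"z":0,"ax":0,"ay":0,"az":0,"claw":-0.4},{"x":0,"y":-0.06,"z":0,"ax":0,"ay":0,"az":0,"claw":-0.4},{"x":0,"y":-0.08,"z":0,"ax":0,"ay":0,"az":0,"claw":-0.4},{"x":0,"y":-0.09,"z":0,"ax":0,"ay":0,"az":0,"claw":-0.4},{"x":0,"y":-0.09,"z":0,"ax":0,"ay":0,"az":0,"claw":-0.4}]'
python3 - <<'E'
from bench import camera
import cv2,numpy as np
a=camera("top")["color"];b=camera("scene")["color"]
cv2.imwrite("pics/v4.png",np.hstack([cv2.resize(a[120:270,350:500],(400,400),interpolation=3),cv2.resize(b[280:430,190:340],(400,400),interpolation=3)]))
cv2.imwrite("pics/b4.png",b)
E
```

```text
time: 9.57
ee_pos: [0.4974, 0.005, 0.2998]
eef_rot: [0.993, 0.116, 0.0, -0.0]
ft_force: [-0.3, -0.6, 0.7]
width: 0.0609
```

View pics/v4.png

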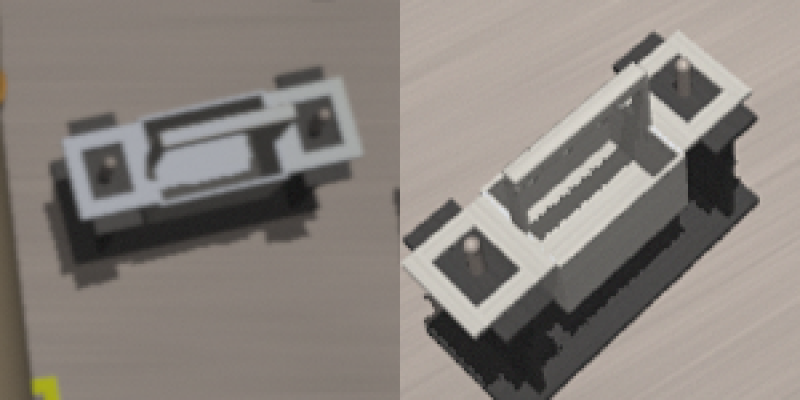

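View pics/b4.png

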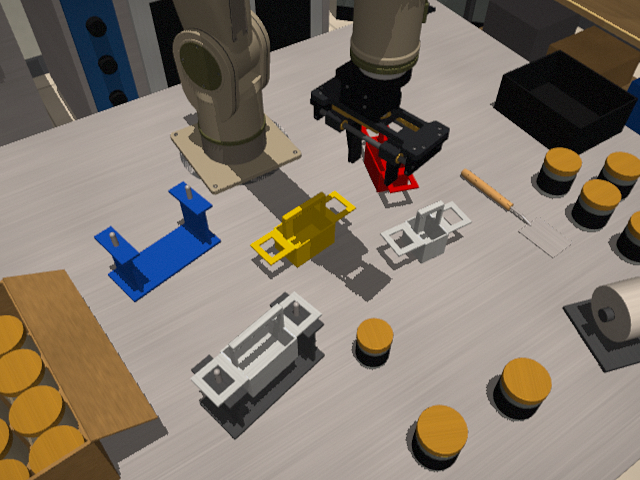

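The trough hangs level with a pin through each slot (scene (219,375) and (296,307)). Both ears are on the flanges, the small trough is unmoved at (427,230), and the arm is clear.

```bash
python3 -c "
from bench import close_job
print(close_job())"
```

```text
the job is handed in; nothing more can be done
None
```

The longer trough now hangs on the dark stand, with a pin through the slot in each ear. The job is handed in; the last clock reading was 9.6 s of the 38 s allowed.

- **Lowering:** contact came at the expected height, TCP z about 0.151 m. The wrist force went from about -3 N to +7 N there, and fell to about zero once the fingers opened. I then raised the arm and backed it off.
- **Final images:** the last two views show both pins well inside their slots, the trough level on the flanges, the small trough and the look-alikes where they were, and the arm touching nothing.
- **Disagreements:**
  - While the trough hung above the stand, the camera put its centre about 3 mm from the arm's own reading. Its yaw came out at 14 to 16° in the images, against 13° commanded. Both are well within the slot clearance.
  - Two features triangulated poorly (ray gaps of 7.7 mm at one handle end and 4.6 mm at a flange corner), so I aimed from the ear corners and pin tips instead.

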